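# Slide the die rack past the spring gate into the curing unit

## Task

With one fingertip press down the long plate beside the chute, which sinks the hinged gate, and keep it down while another finger pushes the rack of plaster dies along the chute, over the sunken gate, fully home against the stop under the curing hood. The gate must not bump, catch or come up under the rack; then let the plate go so that the gate stands up again behind the rack, and end clear of everything. Only push: do not lift or tip the rack, and leave everything else on the bench where it stands.

Things in the scene. Friction and masses are not known exactly. Their poses are not given: they have to be found in the camera images.
- chute: Fixed aluminium loading chute of a curing unit. Origin: at table height under the gate, on the chute's centre line. x: direction of travel, from the open end to the hood; y: across, to the press-plate side; z up. The deck, 50 mm above the table, runs from x = -210 to +190 mm; the channel is 86 mm wide (y = -43 to +43 mm) between walls 6 mm thick that rise 14 mm above the deck.
- hood (a point): Middle of the lower front edge of the white hood's roof, 111 mm above the table at chute x = +85 mm. The hood covers chute x = +85 to +210 mm, y = -81 to +81 mm, up to 141 mm above the table (144 mm at its vents); the rack fits under it. Inside, a black rubber stop across the channel ends the travel, its face at x = +115 mm.
- gate (a joint): Hinge of the gate, rad: 0 = closed, 0.27 = end of travel; grows as the plate is pressed and the blade sinks. The blade is below the deck, so that the rack can pass, from 0.13 on; 0.2 is a good value to hold. A spring closes it when let go: at the plate's mid-width it takes about 2.5 N to start and 6 N at the end of travel.
- hinge (a point): Middle of the gate's hinge line, which is parallel to the chute's x axis at chute y = +160 mm, 46 mm above the table. Its brackets stand at y = +135 to +185 mm, x = -30 to +30 mm, up to 56 mm high.
- plate (a point): Middle of the top of the press plate, steel with a black rubber top, 230 mm along the chute by 36 mm; chute x = -180 to +50 mm, y = +55 to +91 mm. Its top is 78 mm above the table when the gate is closed; at mid-width it sinks 18 mm at 0.2 rad and 24 mm at the end of travel, tilting a little towards the chute. Press it anywhere along its length; a fingertip can slide along it while pressing.
- blade (a point): The gate's blade, a small upright steel plate that bars the channel at chute x = 0: 5 mm thick, 40 mm across the chute (y = 0 to +40 mm), standing 14 mm above the deck when closed. This point: middle of its top edge.
- rack: Die rack, a loose grey plastic block 90 mm long (its x axis, the same way as the chute's), 80 mm wide, 34 mm high, 0.35 kg, with six small plaster tooth dies standing on it, 20 mm high. It starts on the deck in front of the gate. Origin: centre of its underside; its flat rear face is 45 mm behind the origin and is what to push on.
- home (a point): Point on the deck, on the centre line, where the rack's origin is when the rack is fully home (chute x = +70 mm; the rack's rear face is then 25 mm past the gate).
- jar: Bystander: small amber jar, 38 mm across, 55 mm high, beside the chute. Origin at its foot.
- jaw_a: Bystander: plaster jaw model 50 x 56 x 24 mm beside the chute. Origin at its foot.
- bur_block: Bystander: wooden block with eight burs, 36 x 56 x 39 mm, behind the open end of the chute. Origin at its foot.
- cup: Bystander: brown paper cup, 76 mm across, 95 mm high.
- bottle: Bystander: white bottle, 54 mm across, 130 mm high.
- spatula: Bystander: spatula, 170 mm long, lying on the bench.
- jaw_b: Bystander: second plaster jaw model, 50 x 56 x 24 mm.

How it is judged:
By the outcome, as a careful person would: the job done as asked, in the order asked, and still so for the second after the job is handed in, with the robot touching nothing.
It also fails if it takes over 42 s, if anything falls off the work surface, if the arm or the gripper's body presses on something with over 40 N, if the wrist force passes 120 N, or if a joint passes its speed limit or range.

## Robot

A 7-joint arm with a two-finger parallel gripper is mounted at the origin on the work surface. World frame = base frame: x ahead of the robot, y to its left, z up, the work surface at z = 0. Lengths are in m, angles in degrees, forces in N, time in s.
With the tool pointing down it reaches from about 0.35 to 0.9 m from the base axis. Payload 8.1 kg.
Tool frame: the origin (TCP) lies on the centre line of the jaws, within the pads' length; the fingertips stand 19 mm ahead of it and the grasp point (between the pads) is the TCP; z points along the fingers, y is the direction in which the jaws open and shut (so a half turn about z gives the same grasp; the last joint's range is limited). The gripper opens to 92 mm and grips with 3 to 60 N. Pads are 19 mm wide; open, the fingers measure 130 mm over their backs; the gripper's body (75 mm by 190 mm) begins 47 mm behind the grasp point.
Start: joints at [-79.504, 24.895, 1.432, 90.138, -0.665, 64.973, -4.303], TCP at [0.176, 0.6, 0.211] pointing down, gripper open.
Joint ranges: [-149.89, 149.89], [-25.12, 119.58], [-72.63, 75.52], [4.76, 147.25], [-75.54, 255.54], [6.69, 114.76], [-157.13, 157.13]. Speed limits (degrees/s): [127.2, 127.2, 172.46, 172.46, 180, 180, 180].

## Interface

Orientations are given as a 3x3 rotation matrix whose columns are the frame's x, y, z axes.
In Python, from station import env gives the robot as it stands.
- The arm moves only by the shell command python3 -m jog 'ROWS' [FORCE]. ROWS is JSON, one flat list of numbers, 7 for each row, row after row: the shift along the tool's x, y, z in cm, then the turn, a rotation vector about the tool's x, y, z in rad, then the opening, from 0 (shut) to 1 (fully open). A call has 1 to 12 rows; each row is the pose to reach, as a shift and turn from the pose commanded when the call began, along the tool's axes at that moment; what a row does not reach only later rows make up. A row lasts 1/8 s, in which the tool goes at most 62.5 mm and 10.7 degrees, less where a joint would pass 70% of its speed; a pose out of reach is approached as far as the arm can. A call with a gripper value outside its range is refused whole. The fingers move at their own pace and stop on an object; FORCE is the grip in N (left out, the last holds). Time passes only in rows, so rows that repeat a pose let the fingers close. It gives the time, the measured TCP pose, the force and the opening at its end, in the units of the state.
- env.get_obs(): the state, without advancing time (a new reading comes with each control period).
- env.get_image(name): name is "scene" or "top"; returns a dict with "img" (384x512x3 uint8, red, green, blue), "vfov" (degrees; the focal length in pixels is half the picture's height over the tangent of half this angle, whatever the lens; pixels are square), "cx", "cy" (the principal point, pixels), "eye" and "rotation" of the camera in the world. Camera axes: x right, y down, z forward; pixel columns grow to the right and rows downward; lengths in m; the calibration is good to about 2 mm. A picture is of the moment at which its call begins. There is no depth.
- env.hand_in(): hands the job in, once; it reports no verdict.
The state is a dict: "time_s": time; "q": joint angles; "dq": joint speeds; "joint_efforts": joint torques, N m; "ee_pos": TCP position; "tcp_rot": TCP orientation; "force": force on the tool from outside, world axes, zero at the start; "ft_torque": the same for the moment, N m; "grip_width": finger opening in m.
Only numpy, scipy, OpenCV 4.12 (cv2) and the standard library are available. Lean on these libraries where they do the work, as an engineer would, in place of code of your own. Each camera call takes 0.05 s, during which the arm holds its last target.

## Working session

There is one attempt and no reset: what is moved stays moved. The work goes in short steps, Python scripts to look and compute and a shell command to move; the robot and the scene stay as the last step left them, time stands still between calls to the robot, and variables do not carry over. Pictures are saved under pics/ and viewed, and the job is handed in when it is done.

```bash
ls; mkdir -p pics
python3 - <<'E'
from station import env
import cv2
o=env.get_obs()
print({k:o[k] for k in ('time_s','ee_pos','tcp_rot','force','grip_width')})
for n in ('scene','top'):
    d=env.get_image(n); cv2.imwrite(f'pics/{n}0.png',d['img'][:,:,::-1])
    print(n,d['vfov'],d['cx'],d['cy'],d['eye'],d['rotation'])
E
```

```text
pics
{'time_s': 0.0, 'ee_pos': array([0.17610345, 0.59910991, 0.20983479]), 'tcp_rot': array([[-9.59421419e-01,  2.81975950e-01, -3.22790080e-04],
       [ 2.81976105e-01,  9.59420155e-01, -1.56272023e-03],
       [-1.30958212e-04, -1.59032635e-03, -9.99998727e-01]]), 'force': array([-0.34790844,  0.06793402,  0.35020794]), 'grip_width': 0.09163126726653684}
scene 57.21222296022501 252.28289659307984 187.66980934171696 [ 1.47452583 -0.22936155  0.70121986] [[ 0.23781903  0.52702402 -0.81589693]
 [ 0.97128869 -0.12354033  0.20331272]
 [ 0.00635451 -0.84082309 -0.54127271]]
top 51.557162269816985 262.6745647590889 192.94649451562384 [ 0.30397556 -0.01186544  1.38897397] [[-4.12275869e-04 -9.81915623e-01  1.89318620e-01]
 [-9.99953987e-01  2.21923256e-03  9.33263837e-03]
 [-9.58400546e-03 -1.89306062e-01 -9.81871357e-01]]
```

View pics/scene0.png

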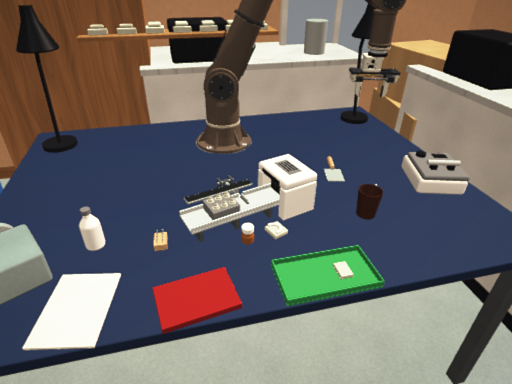

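View pics/top0.png

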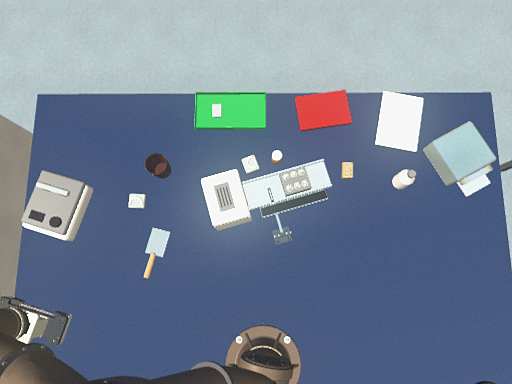

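```bash
cat > h.py <<'E'
import numpy as np,cv2
from station import env
def cam(n):
    d=env.get_image(n); f=d['img'].shape[0]/2/np.tan(np.radians(d['vfov']/2))
    return d,f
def ray(d,f,u,v):
    r=np.array(d['rotation'])@np.array([(u-d['cx'])/f,(v-d['cy'])/f,1]); return np.array(d['eye']),r/np.linalg.norm(r)
def onz(d,f,u,v,z):
    e,r=ray(d,f,u,v); return e+r*(z-e[2])/r[2]
def proj(d,f,p):
    c=np.array(d['rotation']).T@(np.array(p)-np.array(d['eye'])); return np.array([d['cx']+f*c[0]/c[2],d['cy']+f*c[1]/c[2]])
def crop(d,u0,v0,w,h,s,name):
    im=d['img'][v0:v0+h,u0:u0+w,::-1]
    im=cv2.resize(im,None,fx=s,fy=s,interpolation=cv2.INTER_CUBIC)
    cv2.imwrite(name,im)
E
python3 - <<'E'
from h import *
d,f=cam('top'); crop(d,195,140,140,110,5.5,'pics/t1.png')
d,f=cam('scene'); crop(d,170,145,160,110,5,'pics/s1.png')
E
```

```text
(no output)
```

View pics/t1.png

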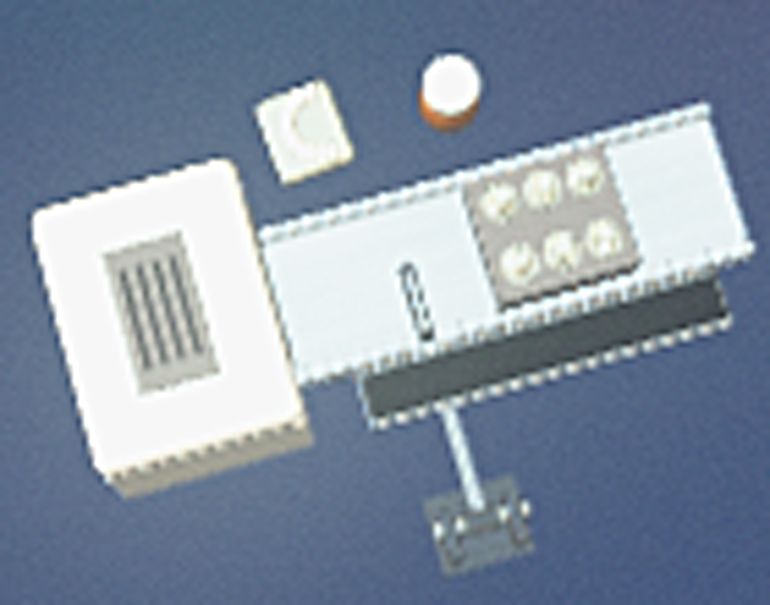

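View pics/s1.png

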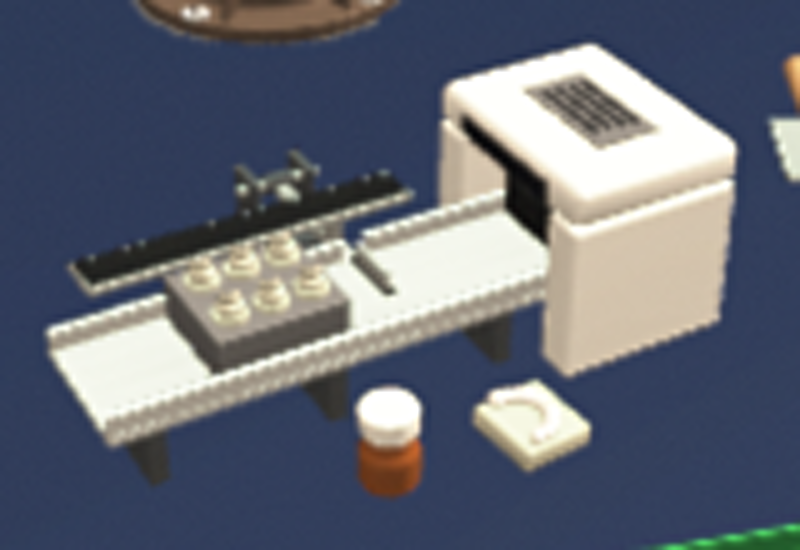

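```bash
cat > m.py <<'E'
from h import *
T=lambda X,Y:(195+X/5.5-.41,140+Y/5.5-.41)
S=lambda X,Y:(170+X/5-.4,145+Y/5-.4)
top=[((708,105),(-210,-49,64)),((752,250),(-210,49,64)),((405,268),(0,0,64)),((428,338),(0,40,64)),
((722,272),(-180,55,78)),((732,320),(-180,91,78)),((360,370),(50,55,78)),((375,425),(50,91,78)),
((35,212),(210,-81,141)),((235,160),(85,-81,141)),((308,440),(85,81,141)),((108,475),(210,81,141))]
sc=[((105,440),(-210,-49,64)),((50,332),(-210,49,64)),((390,290),(0,0,64)),((358,250),(0,40,64)),((72,265),(-180,91,78)),((92,288),(-180,55,78)),((412,190),(50,55,78)),((385,172),(50,91,78))]
def fit(P,Q):
    P=np.array(P)[:,:2];Q=np.array(Q)[:,:2]/1000
    p0=P.mean(0);q0=Q.mean(0);H=(Q-q0).T@(P-p0)
    a=np.arctan2(H[0,1]-H[1,0],H[0,0]+H[1,1]);R=np.array([[np.cos(a),-np.sin(a)],[np.sin(a),np.cos(a)]])
    t=p0-R@q0; return R,t,np.degrees(a),(P-(Q@R.T+t))*1000
E
python3 - <<'E'
from m import *
for n,L,C in (('top',top,T),('scene',sc,S)):
    d,f=cam(n)
    P=[onz(d,f,*C(*a),b[2]/1000) for a,b in L]
    R,t,a,r=fit(P,[b for _,b in L]); print(n,t,a); print((r@R).round(1).tolist())
    if n=='top':
        for X,Y in((465,185),(600,143),(638,265),(500,305)):
            print('rack84',((onz(d,f,*T(X,Y),.084)[:2]-t)@R*1000).round(1))
    else:
        for X,Y in((215,332),(348,297)): print('rack84',((onz(d,f,*S(X,Y),.084)[:2]-t)@R*1000).round(1))
E
```

```text
top [ 0.57304126 -0.02146668] 106.53835886683918
[[0.6, 0.4], [3.6, -1.6], [2.5, -3.2], [1.6, 2.9], [-1.4, 2.4], [2.1, -3.5], [-2.3, -2.9], [-1.5, -4.1], [-4.5, -1.6], [-0.5, 1.9], [4.6, 11.3], [-4.9, -2.1]]
rack84 [-46.5 -38.6]
rack84 [-133.8  -40.1]
rack84 [-132.6   39.6]
rack84 [-44.9  39.2]
scene [ 0.58199649 -0.02191826] 106.06392753391809
[[-5.5, -11.1], [2.8, 1.9], [-6.4, -11.4], [-2.5, -1.9], [3.8, 1.3], [5.6, 7.6], [3.3, 10.3], [-1.2, 3.4]]
rack84 [-130.5  -23.2]
rack84 [-45.9 -30.1]
```

Run:
```python
from m import *
d,f=cam('top'); L=[x for x in top if x[0]!=(308,440)]
P=[onz(d,f,*T(*a),b[2]/1000) for a,b in L]
R,t,a,r=fit(P,[b for _,b in L]); print(t,a); print((r@R).round(1).tolist())
pts=[b for _,b in L]+[(85,81,141),(-210,-43,50),(-210,43,50),(85,-49,64),(85,49,64)]
def W(p): return np.r_[R@(np.array(p[:2])/1000)+t,p[2]/1000]
for n,(u0,v0,w,h,s) in (('top',(195,140,140,110,5.5)),('scene',(170,145,160,110,5))):
    d,f=cam(n); crop(d,u0,v0,w,h,s,'pics/x.png'); im=cv2.imread('pics/x.png')
    for p in pts:
        u,v=proj(d,f,W(p)); cv2.drawMarker(im,(int((u+.5-u0)*s),int((v+.5-v0)*s)),(0,0,255),cv2.MARKER_CROSS,9,1)
    cv2.imwrite(f'pics/o_{n}.png',im)
```

```text
[ 0.57421371 -0.02163067] 106.36577553716485
[[1.3, 0.8], [4.0, -1.1], [3.0, -2.2], [1.9, 4.0], [-1.1, 3.0], [2.4, -3.0], [-2.0, -1.6], [-1.2, -2.8], [-3.8, 0.1], [0.2, 3.3], [-4.7, -0.4]]
```

View pics/o_top.png

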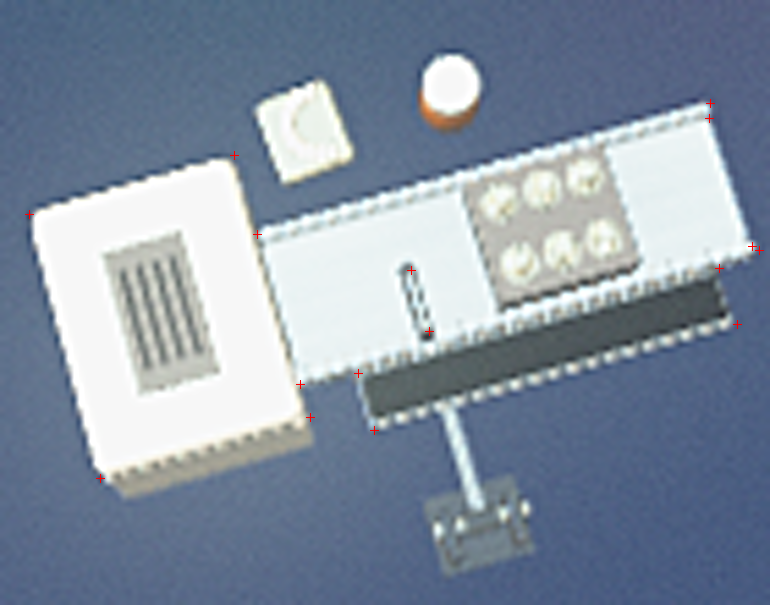

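View pics/o_scene.png

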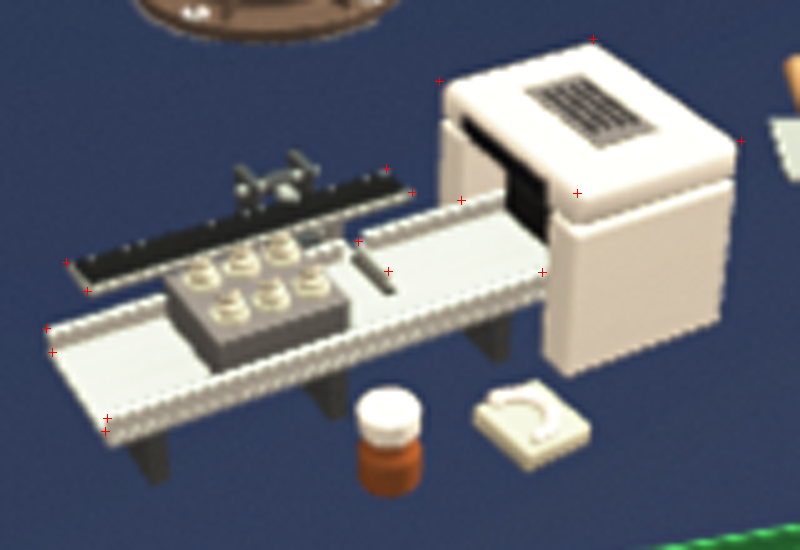

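```bash
cat > c.py <<'E'
from h import *
from scipy.spatial.transform import Rotation as Ro
A=np.radians(106.37); T0=np.array([.5742,-.0216])
Rc=np.array([[np.cos(A),-np.sin(A)],[np.sin(A),np.cos(A)]])
RT=np.array([[np.cos(A),np.sin(A),0],[np.sin(A),-np.cos(A),0],[0,0,-1]])
def w(x,y,z): return np.r_[Rc@np.array([x,y])+T0,z]
def delta(x,y,z):
    o=env.get_obs(); R=o['tcp_rot']; print('t',o['time_s'],'shift cm',(R.T@(w(x,y,z)-o['ee_pos'])*100).round(2),'rot',Ro.from_matrix(R.T@RT).as_rotvec().round(4))
def now():
    o=env.get_obs(); p=o['ee_pos']; print('t',o['time_s'],'chute mm',(np.r_[Rc.T@(p[:2]-T0),p[2]]*1000).round(1),'w',o['grip_width'],'F',o['force'].round(2),'Fchute',(Rc.T@o['force'][:2]).round(2),'q',np.round(o['q'],1))
E
python3 -c "
from c import *
print(w(-.158,.0365,.21));delta(-.158,.0365,.20);now()"
```

```text
[ 0.58371023 -0.18348207  0.21      ]
t 0.45 shift cm [-61.18 -63.64   1.06] rot [-1.000e-04  0.000e+00  9.993e-01]
t 0.45 chute mm [708.2 206.8 210.6] w 0.09205918189273503 F [-0.13  0.12 -0.85] Fchute [0.15 0.09] q [-79.5  24.9   1.4  90.1  -0.7  65.   -4.3]
```

```bash
python3 -m jog '[-3.8,-4,0,0,0,0.06,0.9, -7.6,-8,0,0,0,0.12,0.8, -11.5,-12,0,0,0,0.19,0.7, -15.3,-16,0,0,0,0.25,0.6, -19.1,-20,0,0,0,0.31,0.587, -23,-23.9,0,0,0,0.37,0.587, -26.8,-27.9,0,0,0,0.44,0.587, -30.6,-31.8,0,0,0,0.5,0.587, -34.4,-35.8,0,0,0,0.56,0.587, -38.2,-39.8,0,0,0,0.62,0.587, -42,-43.8,0,0,0,0.69,0.587, -45.9,-47.7,0,0,0,0.75,0.587]'; python3 -c "
from c import *
delta(-.158,.0365,.20);now()"
```

```text
time_s: 1.95
ee_pos: [0.4828, 0.011, 0.211]
tcp_rot: [[-0.508, 0.861, 0.001], [0.861, 0.508, 0.001], [0.0, 0.001, -1.0]]
force: [0.3, 0.8, -0.0]
grip_width: 0.054
t 1.95 shift cm [-21.88  -1.2    1.1 ] rot [ 1.100e-03 -1.000e-04  2.475e-01]
t 1.95 chute mm [ 57.1  78.5 211. ] w 0.054004323485249896 F [ 0.28  0.77 -0.02] Fchute [ 0.66 -0.49] q [-32.5  11.8  29.9 111.2  -6.9  58.7  31.1]
```

```bash
python3 -m jog '[-4,-0.2,0,0,0,0.05,0.587, -8,-0.4,0,0,0,0.1,0.587, -12,-0.7,0,0,0,0.15,0.587, -16,-0.9,0,0,0,0.2,0.587, -20,-1.1,1,0,0,0.25,0.587, -21.9,-1.2,3,0,0,0.248,0.587, -21.9,-1.2,5,0,0,0.248,0.587, -21.9,-1.2,6,0,0,0.248,0.587, -21.9,-1.2,6,0,0,0.248,0.587, -21.9,-1.2,6,0,0,0.248,0.587]'
python3 - <<'E'
from c import *
delta(-.158,.0365,.0795);now()
d,f=cam('top'); crop(d,230,130,140,110,5.5,'pics/t2.png')
for p in ((-.158,.073,.131),(-.158,0,.131)): print(proj(d,f,w(*p)))
d,f=cam('scene'); crop(d,150,130,160,110,5,'pics/s2.png')
for p in ((-.158,.073,.131),(-.158,0,.131)): print(proj(d,f,w(*p)))
E
```

```text
time_s: 3.2
ee_pos: [0.5839, -0.1818, 0.1515]
tcp_rot: [[-0.283, 0.959, 0.001], [0.959, 0.283, -0.0], [-0.0, 0.001, -1.0]]
force: [-0.6, 0.2, -0.0]
grip_width: 0.054
t 3.2 shift cm [-0.16 -0.07  7.2 ] rot [0.0011 0.0004 0.0017]
t 3.2 chute mm [-156.4   35.9  151.5] w 0.054012785013305094 F [-0.56  0.2  -0.03] Fchute [0.35 0.48] q [-10.6  29.2  33.9  98.4 -18.7  58.1  46.3]
[322.89139079 192.1542499 ]
[315.93184786 171.03513435]
[190.09250368 183.43662325]
[199.52584551 195.099842  ]
```

View pics/t2.png

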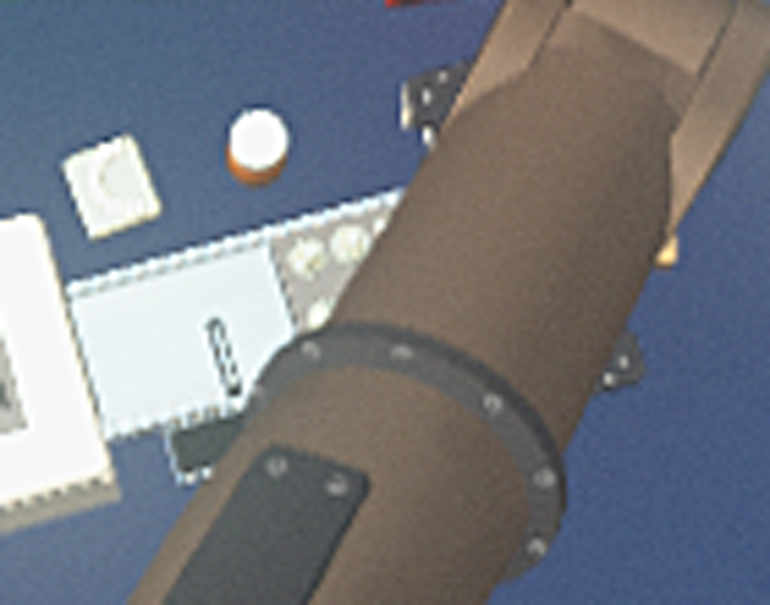

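View pics/s2.png

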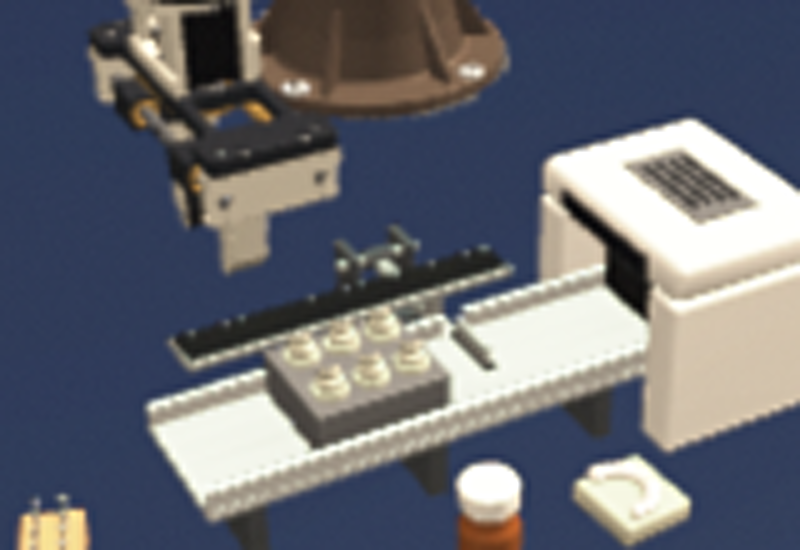

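Run:
```python
from c import *
d,f=cam('scene'); u0,v0,s=160,125,9
crop(d,u0,v0,80,65,s,'pics/x.png'); im=cv2.imread('pics/x.png')
for z,c in ((.1325,(0,0,255)),(.1725,(0,255,0)),(.1985,(255,0,255))):
  for x in (-.1659,-.1564,-.1469,-.194,-.119):
    for y in (-.0101,):
      u,v=proj(d,f,w(x,y,z)); cv2.drawMarker(im,(int((u+.5-u0)*s),int((v+.5-v0)*s)),c,cv2.MARKER_CROSS,9,1)
cv2.imwrite('pics/o2.png',im)
```

```text
(no output)
```

View pics/o2.png

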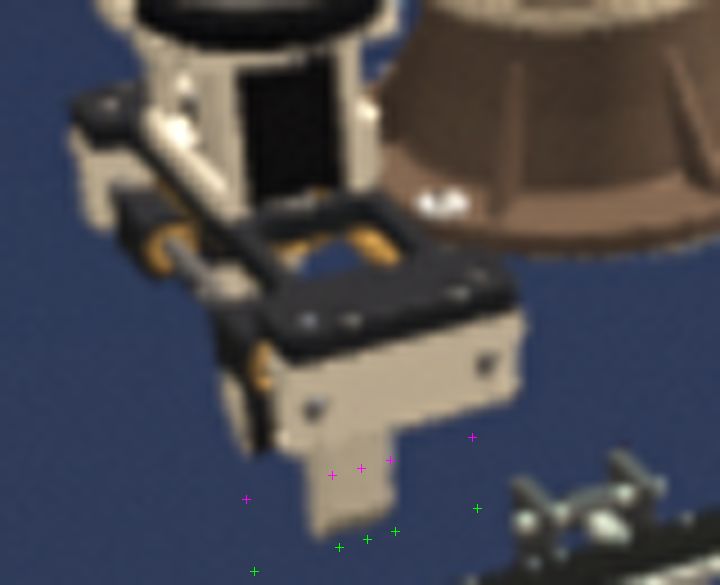

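Run:
```python
from c import *
now()
for n,(u0,v0,W_,H_,s) in {'top':(270,130,100,80,8),'scene':(160,110,80,80,7)}.items():
  d,f=cam(n); crop(d,u0,v0,W_,H_,s,'pics/x.png'); im=cv2.imread('pics/x.png')
  for dz,c in ((0,(0,0,255)),(.04,(0,255,0))):
   for z in (.1985,.2385):
    for x in (-.0375,.0375):
     for y in (-.095,.095):
      u,v=proj(d,f,w(-.1564+x,.0359+y,z+dz)); cv2.drawMarker(im,(int((u+.5-u0)*s),int((v+.5-v0)*s)),c,cv2.MARKER_CROSS if z<.2 else cv2.MARKER_SQUARE,9,1)
  cv2.imwrite(f'pics/o3{n}.png',im)
```

```text
t 3.35 chute mm [-156.5   35.9  151.4] w 0.053379231155949766 F [-1.11 -0.02 -0.18] Fchute [0.3  1.07] q [-10.6  29.2  33.9  98.4 -18.7  58.1  46.3]
```

View pics/o3top.png

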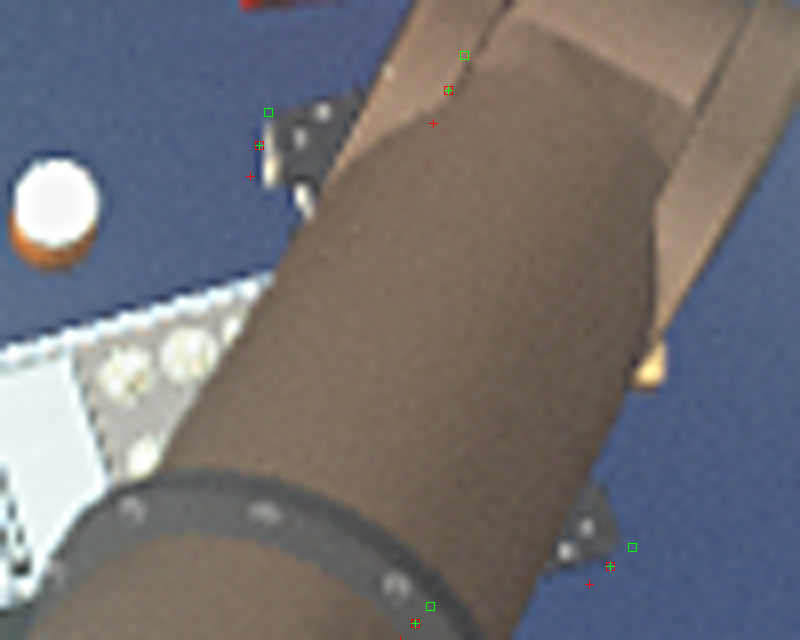

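View pics/o3scene.png

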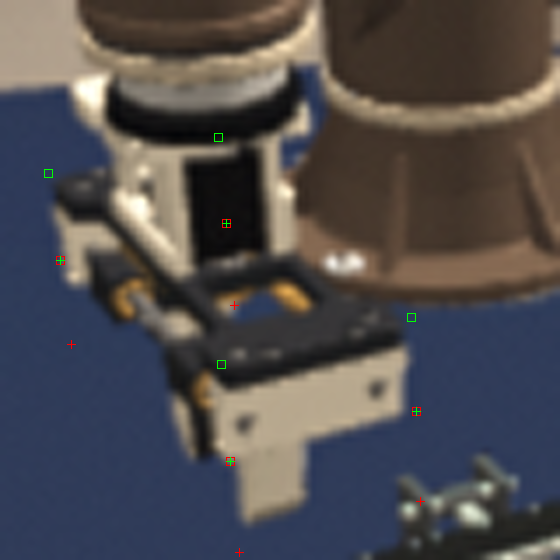

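Run:
```python
from c import *
im0=cv2.imread('pics/scene0.png'); u0,v0,s=335,40,9
im=cv2.resize(im0[v0:v0+65,u0:u0+80],None,fx=s,fy=s,interpolation=cv2.INTER_CUBIC)
d,f=cam('scene')
R=np.array([[-.9594,.282,0],[.282,.9594,0],[0,0,-1]]);p=np.array([.1761,.5991,.2098])
for b in((.0095,.046,.019),(-.0095,.046,.019),(.0095,.065,.019),(-.0095,.065,.019),(.0095,-.046,.019),(-.0095,-.046,.019),(.0095,-.065,.019),(-.0095,-.065,.019)):
  for dz,c in ((0,(0,0,255)),(.04,(0,255,0))):
    u,v=proj(d,f,p+R@np.array(b)+[0,0,dz]);cv2.drawMarker(im,(int((u+.5-u0)*s),int((v+.5-v0)*s)),c,cv2.MARKER_CROSS,9,1)
cv2.imwrite('pics/o4.png',im)
```

```text
(no output)
```

View pics/o4.png

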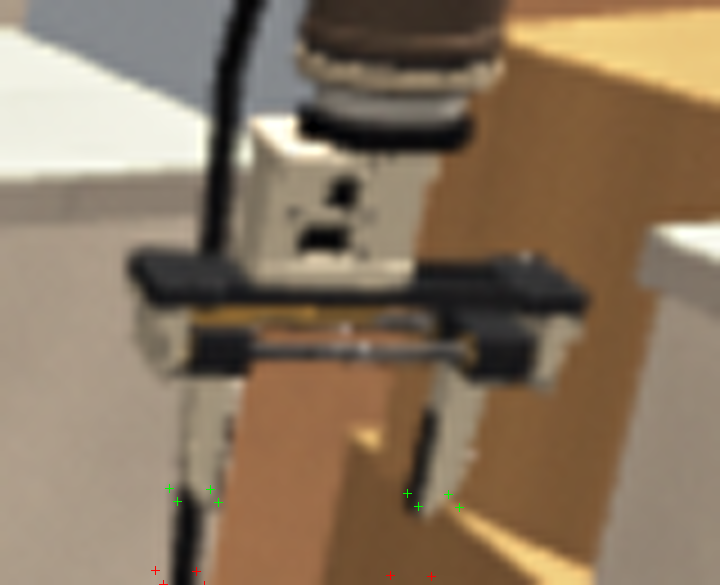

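```bash
python3 -m jog '[-0.1,0,1,0,0,0,0.587, -0.2,0,2,0,0,0,0.587, -0.2,0,3,0,0,0,0.587, -0.2,0,4,0,0,0,0.587, -0.2,0,4.2,0,0,0,0.587, -0.2,0,4.2,0,0,0,0.587]'
python3 - <<'E'
from c import *
delta(-.158,.0365,.0795);now()
d,f=cam('scene'); u0,v0,s=150,150,9
crop(d,u0,v0,80,65,s,'pics/x.png'); im=cv2.imread('pics/x.png')
p=env.get_obs()['ee_pos'];c0=Rc.T@(p[:2]-T0)
for dz,c in ((0,(0,0,255)),(.04,(0,255,0))):
  for x in (-.0095,.0095):
    for y in (-.046,-.027,.027,.046):
      u,v=proj(d,f,w(c0[0]+x,c0[1]+y,p[2]-.019+dz)); cv2.drawMarker(im,(int((u+.5-u0)*s),int((v+.5-v0)*s)),c,cv2.MARKER_CROSS,9,1)
cv2.imwrite('pics/o5.png',im)
E
```

```text
time_s: 4.25
ee_pos: [0.5839, -0.1839, 0.1085]
tcp_rot: [[-0.283, 0.959, -0.0], [0.959, 0.283, -0.0], [0.0, -0.0, -1.0]]
force: [-0.4, -0.9, 1.0]
grip_width: 0.0541
t 4.25 shift cm [ 0.05 -0.01  2.9 ] rot [-0.0002 -0.      0.0011]
t 4.25 chute mm [-158.5   36.4  108.5] w 0.054114222223528796 F [-0.37 -0.86  0.97] Fchute [-0.72  0.6 ] q [ -9.3  32.   32.4 100.6 -20.7  53.4  48.1]
```

View pics/o5.png

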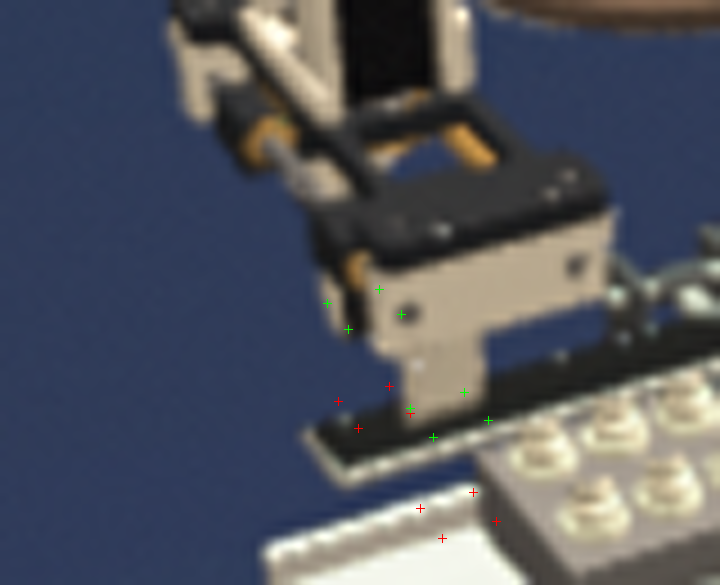

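```bash
python3 -m jog '[0,0,0.5,0,0,0,0.587, 0,0,1,0,0,0,0.587, 0,0,1.5,0,0,0,0.587, 0,0,1.5,0,0,0,0.587]'
python3 - <<'E'
from c import *
now()
d,f=cam('scene'); crop(d,150,150,100,80,8,'pics/s6.png')
E
```

```text
time_s: 4.8
ee_pos: [0.5836, -0.1837, 0.0931]
tcp_rot: [[-0.283, 0.959, -0.001], [0.959, 0.283, 0.0], [0.0, -0.001, -1.0]]
force: [0.6, -0.3, -0.2]
grip_width: 0.0537
t 4.8 chute mm [-158.2   36.6   93.1] w 0.053686640999797676 F [ 0.64 -0.32 -0.16] Fchute [-0.49 -0.53] q [ -8.9  33.   31.8 101.4 -21.4  51.7  48.7]
```

View pics/s6.png

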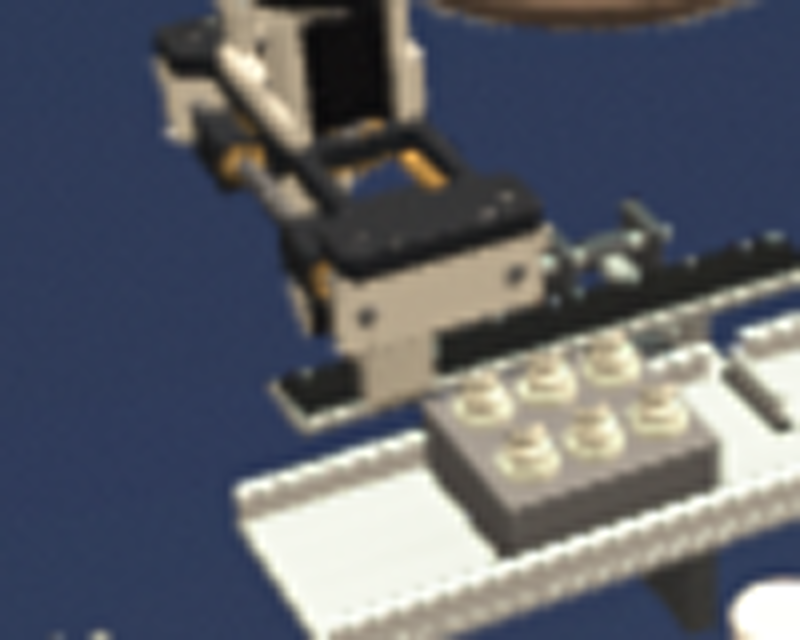

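```bash
python3 -m jog '[0,0,0.5,0,0,0,0.587, 0,0,1,0,0,0,0.587, 0,0,1.5,0,0,0,0.587, 0,0,2,0,0,0,0.587, 0,0,2.5,0,0,0,0.587, 0,0,2.5,0,0,0,0.587]'
python3 - <<'E'
from c import *
now()
d,f=cam('scene'); crop(d,150,150,100,80,8,'pics/s7.png')
E
```

```text
time_s: 5.6
ee_pos: [0.5837, -0.1838, 0.0682]
tcp_rot: [[-0.283, 0.959, -0.001], [0.959, 0.283, 0.0], [0.0, -0.001, -1.0]]
force: [-0.3, -0.0, 0.4]
grip_width: 0.0539
t 5.6 chute mm [-158.3   36.6   68.2] w 0.05394647780314276 F [-0.34 -0.05  0.44] Fchute [0.05 0.34] q [ -8.1  34.7  30.7 102.6 -22.6  49.   49.7]
```

View pics/s7.png

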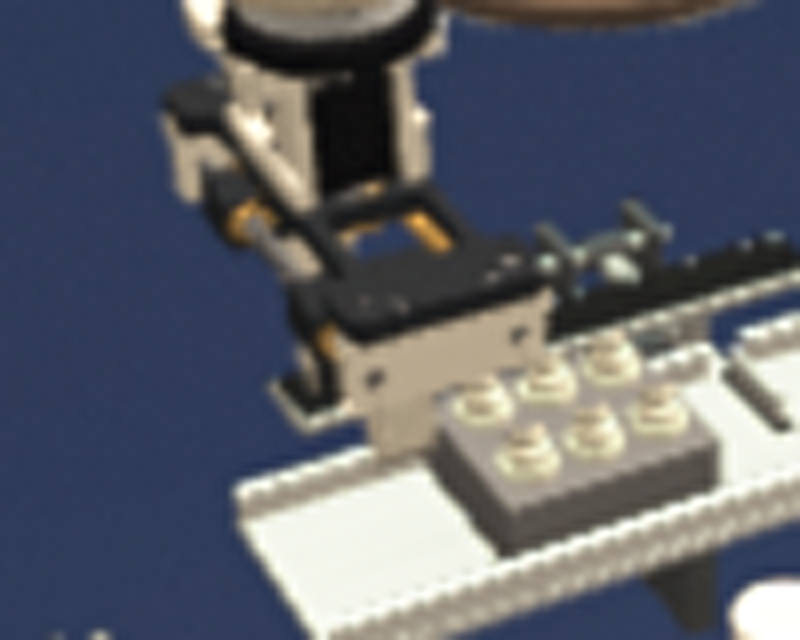

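Run:
```python
from c import *
R=np.array([[-.9594,.282,0],[.282,.9594,0],[0,0,-1]]);p=np.array([.1761,.5991,.2098])
im0=cv2.imread('pics/top0.png'); u0,v0,s=0,285,8
im=cv2.resize(im0[v0:v0+70,u0:u0+95],None,fx=s,fy=s,interpolation=cv2.INTER_CUBIC)
d,f=cam('top')
for z,c in ((.2568,(0,0,255)),(.2968,(0,255,0))):
  for x in(-.0375,.0375):
    for y in (-.095,.095):
      q=p+R@np.array([x,y,0]);q[2]=z
      u,v=proj(d,f,q);cv2.drawMarker(im,(int((u+.5-u0)*s),int((v+.5-v0)*s)),c,cv2.MARKER_CROSS,9,1)
cv2.imwrite('pics/o8.png',im)
im0=cv2.imread('pics/scene0.png'); u0,v0,s=335,40,9
im=cv2.resize(im0[v0:v0+65,u0:u0+80],None,fx=s,fy=s,interpolation=cv2.INTER_CUBIC)
d,f=cam('scene')
for z,c in ((.2568,(0,0,255)),(.2968,(0,255,0)),(.3368,(255,0,0))):
  for x in(-.0375,.0375):
    for y in (-.095,.095):
      q=p+R@np.array([x,y,0]);q[2]=z
      u,v=proj(d,f,q);cv2.drawMarker(im,(int((u+.5-u0)*s),int((v+.5-v0)*s)),c,cv2.MARKER_CROSS,9,1)
cv2.imwrite('pics/o9.png',im)
```

```text
(no output)
```

View pics/o8.png

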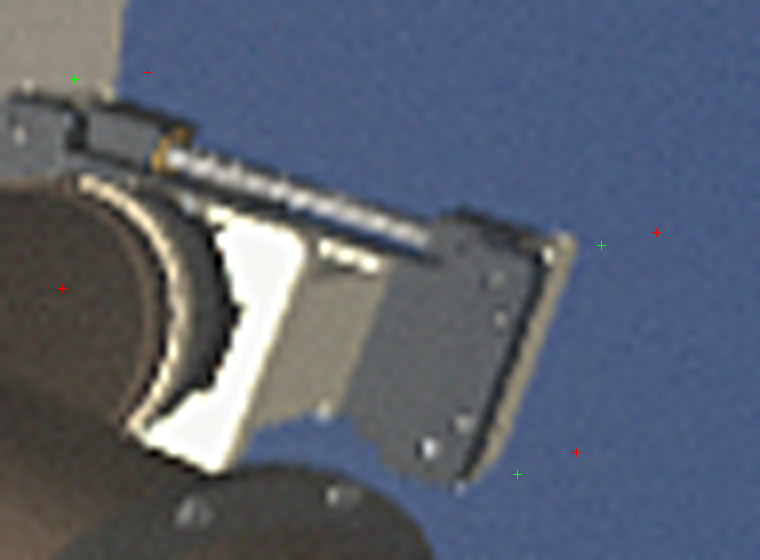

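View pics/o9.png

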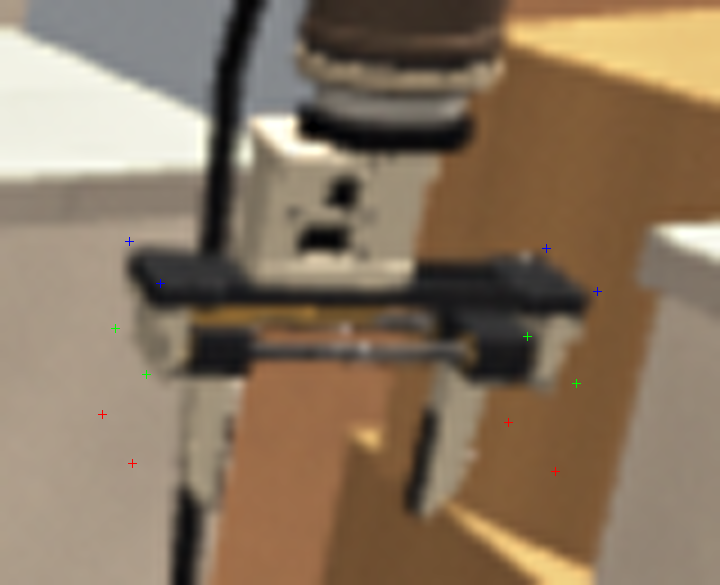

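```bash
python3 -m jog '[-0.6,0,0,0,0,0,0.587, -0.6,0,0.4,0,0,0,0.587, -0.6,0,0.8,0,0,0,0.587, -0.6,0,0.8,0,0,0,0.587]'
python3 - <<'E'
from c import *
now()
d,f=cam('scene'); u0,v0,s=160,160,9
crop(d,u0,v0,80,65,s,'pics/x.png'); im=cv2.imread('pics/x.png')
p=env.get_obs()['ee_pos'];c0=Rc.T@(p[:2]-T0)
for x in (-.0125,.0125):
  for y,z,c in ((-.046,.021,(0,255,0)),(-.046,.031,(0,255,255)),(-.095,.087,(0,0,255))):
      x2=x*3 if y<-.09 else x
      u,v=proj(d,f,w(c0[0]+x2,c0[1]+y,p[2]+z)); cv2.drawMarker(im,(int((u+.5-u0)*s),int((v+.5-v0)*s)),c,cv2.MARKER_CROSS,9,1)
for y in(-.04,0,.04):
      u,v=proj(d,f,w(-.133,y,.084)); cv2.drawMarker(im,(int((u+.5-u0)*s),int((v+.5-v0)*s)),(255,0,255),cv2.MARKER_CROSS,9,1)
cv2.imwrite('pics/o10.png',im)
d,f=cam('top'); crop(d,230,130,140,110,5.5,'pics/t10.png')
E
```

```text
time_s: 6.25
ee_pos: [0.5861, -0.1898, 0.0606]
tcp_rot: [[-0.283, 0.959, 0.001], [0.959, 0.283, -0.0], [-0.001, 0.001, -1.0]]
force: [0.7, -1.1, 3.2]
grip_width: 0.0541
t 6.25 chute mm [-164.7   36.    60.6] w 0.054106101438896256 F [ 0.69 -1.08  3.21] Fchute [-1.23 -0.36] q [ -7.2  35.5  30.3 102.3 -23.1  48.4  50.5]
```

View pics/o10.png

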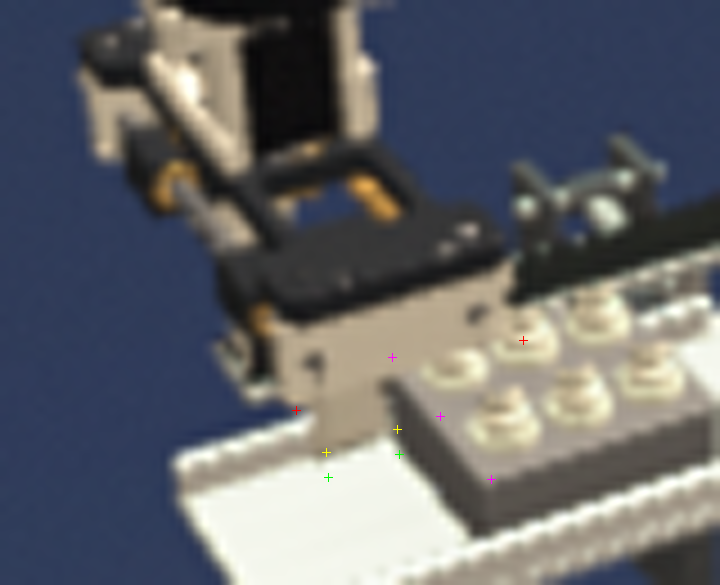

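View pics/t10.png

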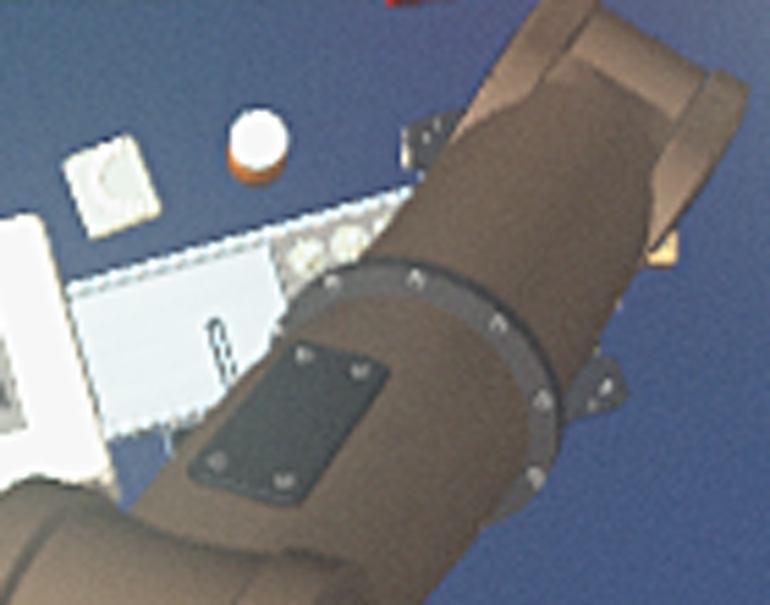

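```bash
python3 -m jog '[0,0,0.3,0,0,0,0.587, 0,0,0.6,0,0,0,0.587, 0,0,0.6,0,0,0,0.587]'; python3 -c "
from c import *
now()"; python3 -m jog '[0,0,0.3,0,0,0,0.587, 0,0,0.6,0,0,0,0.587, 0,0,0.6,0,0,0,0.587]'
python3 - <<'E'
from c import *
now()
d,f=cam('scene'); u0,v0,s=160,160,8
crop(d,u0,v0,100,75,s,'pics/s11.png')
E
```

```text
time_s: 6.72
ee_pos: [0.5861, -0.1894, 0.0546]
tcp_rot: [[-0.283, 0.959, 0.001], [0.959, 0.283, 0.0], [-0.0, 0.001, -1.0]]
force: [4.2, 0.4, 4.0]
grip_width: 0.0542
t 6.725 chute mm [-164.4   35.9   54.6] w 0.05419054135090919 F [4.2  0.44 3.96] Fchute [-0.76 -4.15] q [ -7.   35.9  30.  102.6 -23.4  47.7  50.7]
time_s: 7.1
ee_pos: [0.5865, -0.1893, 0.0487]
tcp_rot: [[-0.283, 0.959, 0.001], [0.959, 0.283, 0.0], [-0.0, 0.001, -1.0]]
force: [5.6, 0.9, 4.4]
grip_width: 0.0538
t 7.1 chute mm [-164.4   35.5   48.7] w 0.05384904323967361 F [5.6  0.87 4.37] Fchute [-0.74 -5.62] q [ -6.9  36.4  29.7 102.8 -23.7  47.1  50.9]
```

View pics/s11.png

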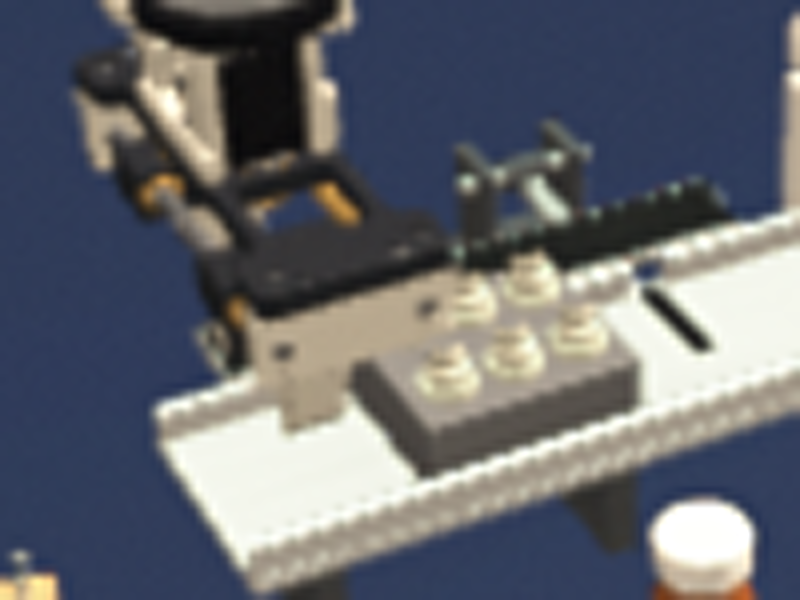

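```bash
python3 -m jog '[0,0,0.25,0,0,0,0.587, 0,0.1,0.45,0,0,0,0.587, 0,0.2,0.45,0,0,0,0.587]'
python3 - <<'E'
from c import *
now()
d,f=cam('scene'); u0,v0,s=160,160,8
crop(d,u0,v0,100,75,s,'pics/s12.png')
E
```

```text
time_s: 7.52
ee_pos: [0.5874, -0.189, 0.044]
tcp_rot: [[-0.283, 0.959, -0.0], [0.959, 0.283, 0.0], [0.0, -0.0, -1.0]]
force: [1.2, 0.5, 5.4]
grip_width: 0.054
t 7.525 chute mm [-164.4   34.5   44. ] w 0.05401367999339191 F [1.17 0.52 5.36] Fchute [ 0.17 -1.27] q [ -6.8  36.8  29.5 102.7 -23.9  46.8  51. ]
```

View pics/s12.png

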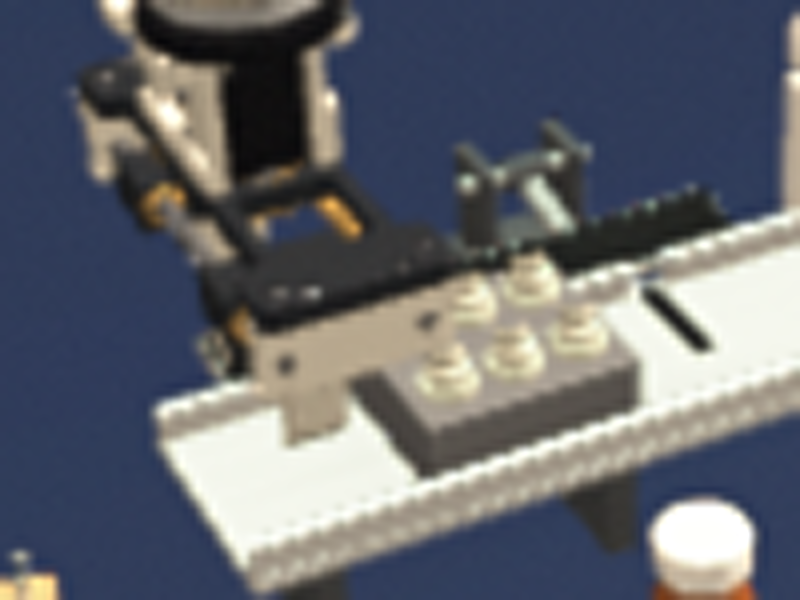

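```bash
python3 -m jog '[0.4,0,0,0,0,0,0.587, 0.8,0,0,0,0,0,0.587, 1.1,0,0,0,0,0,0.587, 1.4,0,0,0,0,0,0.587, 1.7,0,0,0,0,0,0.587, 2,0,0,0,0,0,0.587, 2.3,0,0,0,0,0,0.587, 2.6,0,0,0,0,0,0.587, 2.9,0,0,0,0,0,0.587, 3.2,0,0,0,0,0,0.587, 3.6,0,0,0,0,0,0.587, 4,0,0,0,0,0,0.587]'
python3 - <<'E'
from c import *
now()
d,f=cam('scene'); u0,v0,s=160,150,7
crop(d,u0,v0,110,85,s,'pics/s13.png')
E
```

```text
time_s: 9.07
ee_pos: [0.5763, -0.1511, 0.0441]
tcp_rot: [[-0.282, 0.959, 0.0], [0.959, 0.282, -0.001], [-0.001, 0.0, -1.0]]
force: [2.6, -5.7, 4.2]
grip_width: 0.0542
t 9.075 chute mm [-124.9   34.5   44.1] w 0.054219151364191046 F [ 2.62 -5.72  4.25] Fchute [-6.23 -0.9 ] q [-10.7  35.2  29.8 106.  -23.8  45.1  48.1]
```

View pics/s13.png

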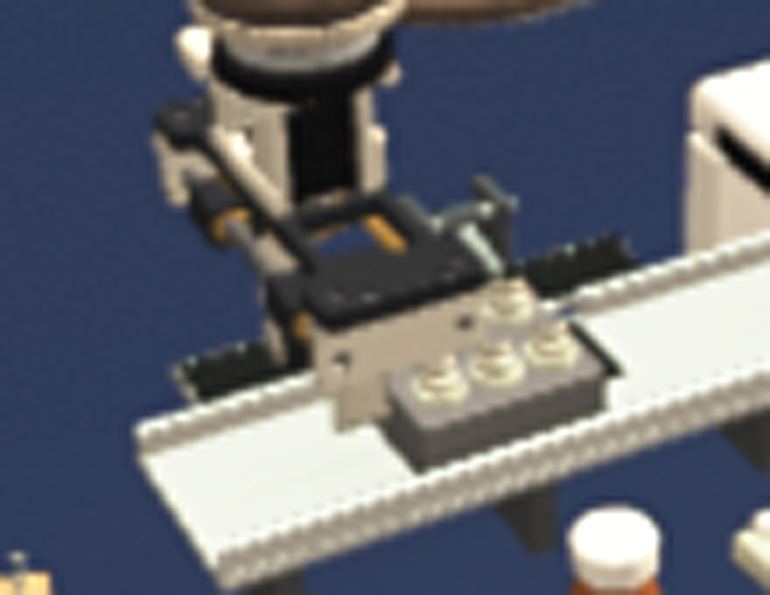

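```bash
python3 -m jog '[0.4,0,0,0,0,0,0.587, 0.8,0,0,0,0,0,0.587, 1.2,0,0,0,0,0,0.587, 1.6,0,0,0,0,0,0.587, 2,0,0,0,0,0,0.587, 2.4,0,0,0,0,0,0.587, 2.8,0,0,0,0,0,0.587, 3.2,0,0,0,0,0,0.587, 3.6,0,0,0,0,0,0.587, 4,0,0,0,0,0,0.587]'
python3 - <<'E'
from c import *
now()
d,f=cam('scene'); u0,v0,s=170,145,7
crop(d,u0,v0,110,85,s,'pics/s14.png')
E
```

```text
time_s: 10.38
ee_pos: [0.5649, -0.1128, 0.0442]
tcp_rot: [[-0.282, 0.959, 0.0], [0.959, 0.282, -0.001], [-0.001, 0.0, -1.0]]
force: [2.2, -5.3, 4.1]
grip_width: 0.0539
t 10.375 chute mm [-84.9  34.6  44.2] w 0.053946272508433576 F [ 2.23 -5.28  4.09] Fchute [-5.7  -0.65] q [-14.9  33.8  30.1 108.9 -23.8  43.6  44.9]
```

View pics/s14.png

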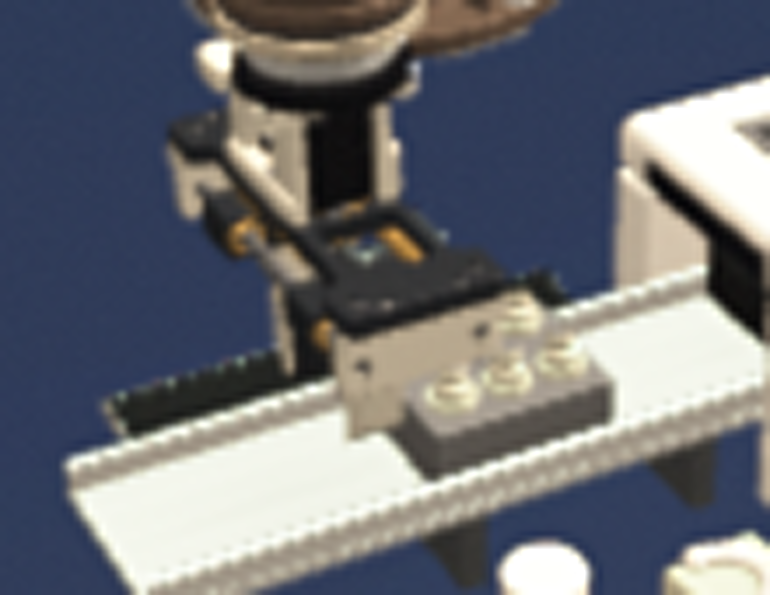

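```bash
python3 -m jog '[0.4,0,0,0,0,0,0.587, 0.8,0,0,0,0,0,0.587, 1.2,0,0,0,0,0,0.587, 1.6,0,0,0,0,0,0.587, 2,0,0,0,0,0,0.587, 2.4,0,0,0,0,0,0.587, 2.8,0,0,0,0,0,0.587, 3.2,0,0,0,0,0,0.587, 3.6,0,0,0,0,0,0.587, 4,0,0,0,0,0,0.587]'; python3 -c "
from c import *
now()"; python3 -m jog '[0.4,0,0,0,0,0,0.587, 0.8,0,0,0,0,0,0.587, 1.2,0,0,0,0,0,0.587, 1.6,0,0,0,0,0,0.587, 2,0,0,0,0,0,0.587, 2.4,0,0,0,0,0,0.587, 2.8,0,0,0,0,0,0.587, 3.1,0,0,0,0,0,0.587, 3.4,0,0,0,0,0,0.587]'
python3 - <<'E'
from c import *
now()
d,f=cam('scene'); u0,v0,s=200,135,7
crop(d,u0,v0,110,85,s,'pics/s15.png')
E
```

```text
time_s: 11.68
ee_pos: [0.5536, -0.0745, 0.0442]
tcp_rot: [[-0.282, 0.959, 0.0], [0.959, 0.282, -0.001], [-0.001, 0.0, -1.0]]
force: [2.7, -5.8, 3.8]
grip_width: 0.0537
t 11.675 chute mm [-45.   34.6  44.2] w 0.053668510513866285 F [ 2.72 -5.79  3.82] Fchute [-6.32 -0.98] q [-19.2  32.5  30.3 111.4 -23.7  42.3  41.5]
time_s: 12.8
ee_pos: [0.544, -0.042, 0.0441]
tcp_rot: [[-0.282, 0.959, 0.0], [0.959, 0.282, -0.001], [-0.001, 0.0, -1.0]]
force: [3.6, -5.9, 4.9]
grip_width: 0.0541
t 12.8 chute mm [-11.   34.7  44.1] w 0.05405083920560108 F [ 3.61 -5.93  4.87] Fchute [-6.7  -1.79] q [-23.   31.6  30.5 113.2 -23.7  41.3  38.3]
```

View pics/s15.png

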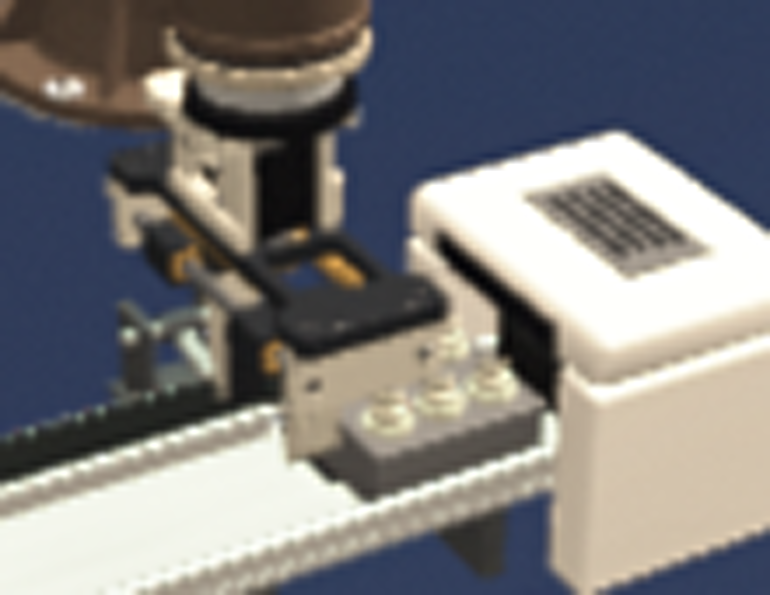

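```bash
python3 -m jog '[0.3,0,0,0,0,0,0.587, 0.6,0,0,0,0,0,0.587, 0.9,0,0,0,0,0,0.587, 1.2,0,0,0,0,0,0.587, 1.5,0,0,0,0,0,0.587, 1.7,0,0,0,0,0,0.587]'; python3 -c "
from c import *
now()"; python3 -m jog '[0.1,0,0,0,0,0,0.587, 0.2,0,0,0,0,0,0.587, 0.3,0,0,0,0,0,0.587]';python3 -c "
from c import *
now()"
```

```text
time_s: 13.6
ee_pos: [0.5392, -0.0257, 0.0442]
tcp_rot: [[-0.282, 0.959, 0.0], [0.959, 0.282, -0.001], [-0.001, 0.0, -1.0]]
force: [3.5, -5.7, 4.7]
grip_width: 0.0537
t 13.6 chute mm [ 5.9 34.8 44.2] w 0.05365806517516828 F [ 3.49 -5.67  4.69] Fchute [-6.42 -1.75] q [-24.9  31.2  30.7 114.1 -23.7  40.9  36.7]
time_s: 13.98
ee_pos: [0.5384, -0.0229, 0.0442]
tcp_rot: [[-0.282, 0.959, 0.0], [0.959, 0.282, -0.001], [-0.001, 0.0, -1.0]]
force: [3.6, -6.5, 4.9]
grip_width: 0.054
t 13.975 chute mm [ 8.8 34.7 44.2] w 0.053963774788805534 F [ 3.58 -6.5   4.95] Fchute [-7.25 -1.6 ] q [-25.2  31.1  30.7 114.2 -23.7  40.9  36.4]
```

```bash
for i in 1 ; do python3 -m jog '[0.1,0,0,0,0,0,0.587, 0.2,0,0,0,0,0,0.587]' | grep -E 'force|time'; python3 -c "
from c import *
now()"; python3 -m jog '[0.1,0,0,0,0,0,0.587, 0.2,0,0,0,0,0,0.587]' | grep -E 'force|time'
python3 - <<'E'
from c import *
now()
d,f=cam('scene'); u0,v0,s=200,135,7
crop(d,u0,v0,110,85,s,'pics/s16.png')
E
done
```

```text
time_s: 14.22
force: [3.6, -5.5, 4.5]
t 14.225 chute mm [10.8 34.8 44.2] w 0.053760072116428595 F [ 3.6  -5.48  4.47] Fchute [-6.27 -1.91] q [-25.5  31.   30.7 114.3 -23.7  40.8  36.2]
time_s: 14.48
force: [2.2, -6.1, 5.6]
t 14.475 chute mm [12.8 34.9 44.1] w 0.053989376166175704 F [ 2.18 -6.13  5.64] Fchute [-6.49 -0.36] q [-25.7  31.   30.7 114.4 -23.7  40.8  36. ]
```

View pics/s16.png

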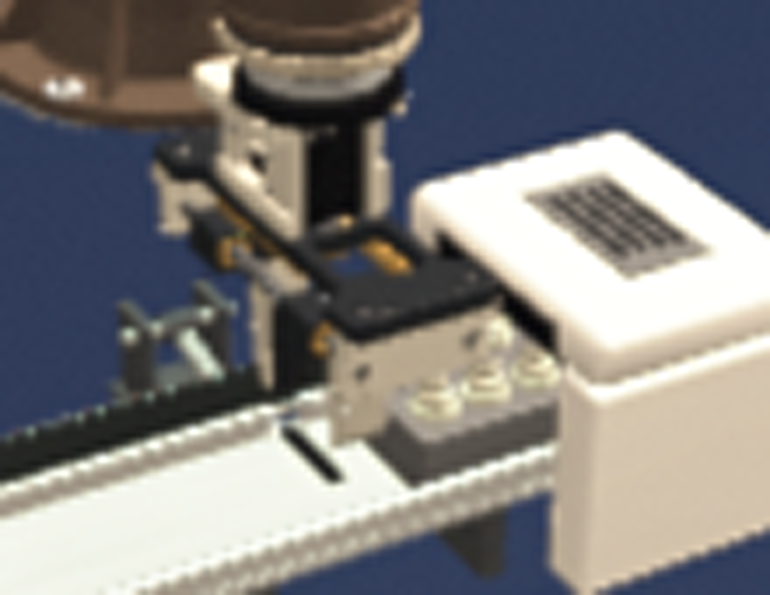

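Rear face has passed the sunken slot (slot at crop (310,455)); no stop contact yet. Continue 2 mm at a time.

```bash
python3 -m jog '[0.1,0,0,0,0,0,0.587, 0.2,0,0,0,0,0,0.587]' | grep -E 'force|time'; python3 -c "
from c import *
now()"; python3 -m jog '[0.1,0,0,0,0,0,0.587, 0.2,0,0,0,0,0,0.587]' | grep -E 'force|time'
python3 - <<'E'
from c import *
now()
E
```

```text
time_s: 14.78
force: [3.4, -8.9, 4.0]
t 14.775 chute mm [14.3 34.9 44.2] w 0.054042165514012024 F [ 3.35 -8.94  4.01] Fchute [-9.52 -0.69] q [-25.9  31.   30.8 114.5 -23.7  40.7  35.8]
time_s: 15.02
force: [3.6, -13.2, 4.6]
t 15.025 chute mm [14.4 35.  44.4] w 0.054186764132604 F [  3.64 -13.18   4.63] Fchute [-13.68   0.22] q [-26.1  30.9  30.9 114.5 -23.6  40.6  35.6]
```

```bash
python3 -m jog '[0.1,0,0,0,0,0,0.587, 0.1,0,0,0,0,0,0.587, -0.1,0,0,0,0,0,0.587, -0.3,0,0,0,0,0,0.587, -0.5,0,0,0,0,0,0.587, -0.7,0,0,0,0,0,0.587, -0.7,0,0,0,0,0,0.587]' | grep -E 'force|time'
python3 - <<'E'
from c import *
now()
d,f=cam('scene'); u0,v0,s=200,135,7
crop(d,u0,v0,110,85,s,'pics/s17.png')
E
```

```text
time_s: 15.9
force: [-0.5, 4.9, 4.9]
t 15.9 chute mm [12.1 35.1 43.8] w 0.053792580914230635 F [-0.54  4.85  4.87] Fchute [ 4.81 -0.85] q [-25.4  31.1  30.6 114.3 -23.7  40.9  36.3]
```

View pics/s17.png

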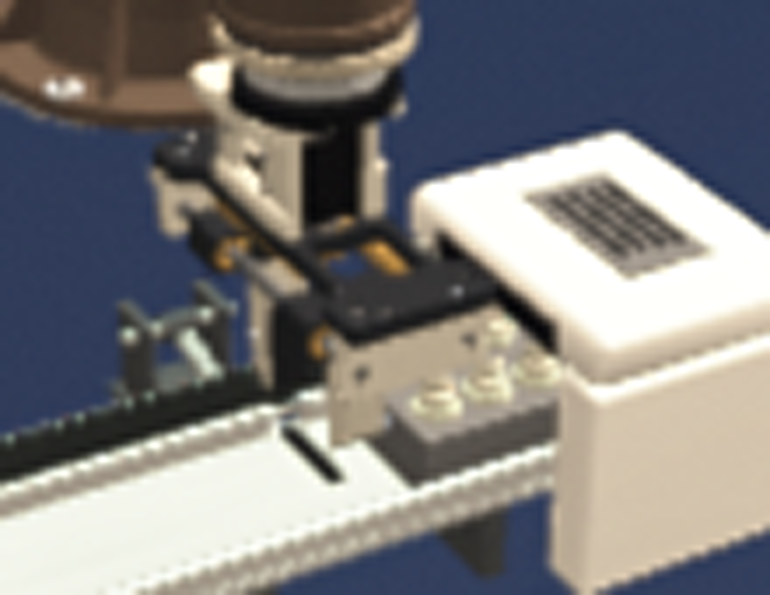

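```bash
python3 -m jog '[0,0,-0.25,0,0,0,0.587, 0,0,-0.5,0,0,0,0.587, 0,0,-0.75,0,0,0,0.587, 0,0,-1,0,0,0,0.587, 0,0,-1.25,0,0,0,0.587, 0,0,-1.5,0,0,0,0.587, 0,0,-1.75,0,0,0,0.587, 0,0,-2,0,0,0,0.587, 0,0,-2.3,0,0,0,0.587, 0,0,-2.8,0,0,0,0.587, 0,0,-3.5,0,0,0,0.587]' | grep -E 'force|time'; python3 -c "
from c import *
now()"
python3 -m jog '[0,0,-2,0,0,0,0.587, 0,0,-4,0,0,0,0.587, 0,0,-6,0,0,0,0.587, 0,0,-9,0,0,0,0.587, 0,0,-12,0,0,0,0.587, -2,0,-15,0,0,0,0.587, -6,0,-16,0,0,0,0.587, -11,0,-16,0,0,0,0.587, -16,0,-16,0,0,0,0.587, -21,0,-16,0,0,0,0.587, -26,0,-16,0,0,0,0.587, -26,0,-16,0,0,0,0.587]' | grep -E 'force|time'
python3 - <<'E'
from c import *
now()
d,f=cam('scene'); u0,v0,s=170,135,5
crop(d,u0,v0,160,115,s,'pics/s18.png')
d,f=cam('top'); crop(d,195,120,140,110,5.5,'pics/t18.png')
E
```

```text
time_s: 17.32
force: [-0.4, 0.6, 0.2]
t 17.325 chute mm [10.6 34.6 79.5] w 0.05407504774167337 F [-0.35  0.58  0.18] Fchute [0.66 0.17] q [-27.2  28.1  32.9 112.7 -21.2  45.1  34.2]
time_s: 18.82
force: [-0.4, -0.2, 0.3]
t 18.825 chute mm [-254.2   36.8  239.2] w 0.053935311318633904 F [-0.39 -0.16  0.28] Fchute [-0.05  0.42] q [ -4.2  31.5  39.3  83.  -20.1  72.6  53.1]
```

View pics/s18.png

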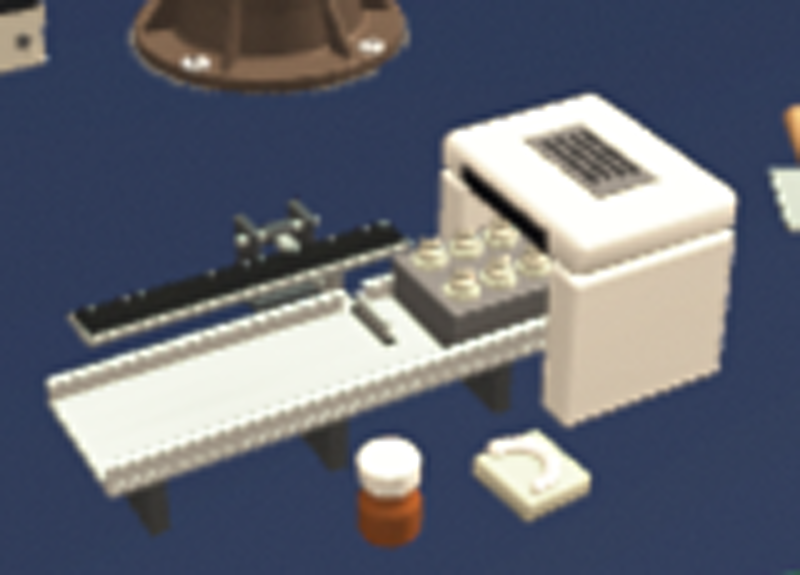

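View pics/t18.png

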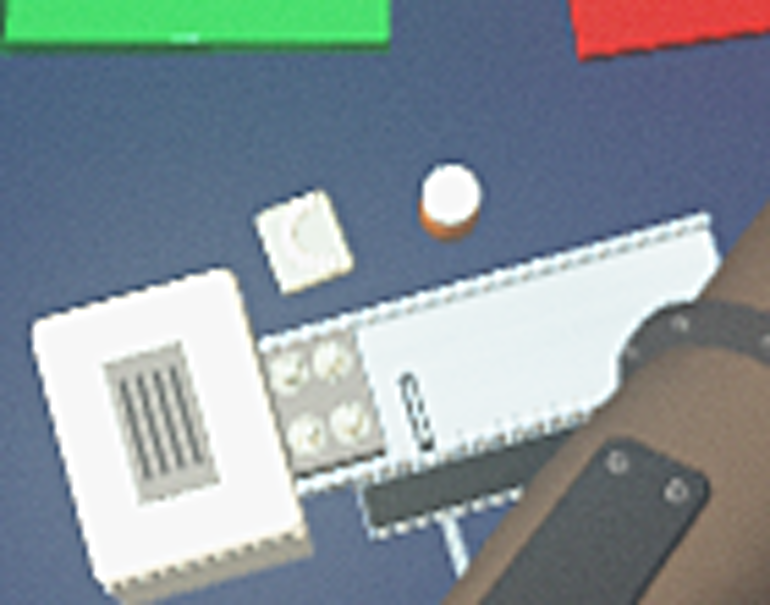

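Run:
```python
from c import *
d,f=cam('top')
for X,Y in ((358,325),(385,458)):
    p=onz(d,f,195+X/5.5-.41,120+Y/5.5-.41,.084); print((Rc.T@(p[:2]-T0)*1000).round(1))
o=env.get_obs(); print(np.abs(o['dq']).max(), o['force'])
```

```text
[ 22.3 -38.2]
[29.9 45.7]
1.1070480188020135 [-0.06544353  0.25337313 -0.24575744]
```

Run:
```python
from c import *
d,f=cam('top'); u0,v0,s=235,170,13
crop(d,u0,v0,55,45,s,'pics/x.png'); im=cv2.imread('pics/x.png')
for x,y,z,c in ((.025,-.04,.084,(0,0,255)),(.025,.04,.084,(0,0,255)),(.025,0,.084,(0,0,255)),(0,0,.064,(0,255,0)),(0,.04,.064,(0,255,0)),(.08,-.04,.084,(0,0,255)),(.08,.04,.084,(0,0,255))):
    u,v=proj(d,f,w(x,y,z)); cv2.drawMarker(im,(int((u+.5-u0)*s),int((v+.5-v0)*s)),c,cv2.MARKER_CROSS,9,1)
cv2.imwrite('pics/o19.png',im)
d,f=cam('scene'); u0,v0,s=235,170,13
crop(d,u0,v0,55,45,s,'pics/x.png'); im=cv2.imread('pics/x.png')
for x,y,z,c in ((.025,-.04,.084,(0,0,255)),(.025,.04,.084,(0,0,255)),(.025,0,.084,(0,0,255)),(0,0,.064,(0,255,0)),(0,.04,.064,(0,255,0)),(.08,-.04,.084,(0,0,255)),(.08,.04,.084,(0,0,255))):
    u,v=proj(d,f,w(x,y,z)); cv2.drawMarker(im,(int((u+.5-u0)*s),int((v+.5-v0)*s)),c,cv2.MARKER_CROSS,9,1)
cv2.imwrite('pics/o19s.png',im)
```

```text
(no output)
```

View pics/o19.png

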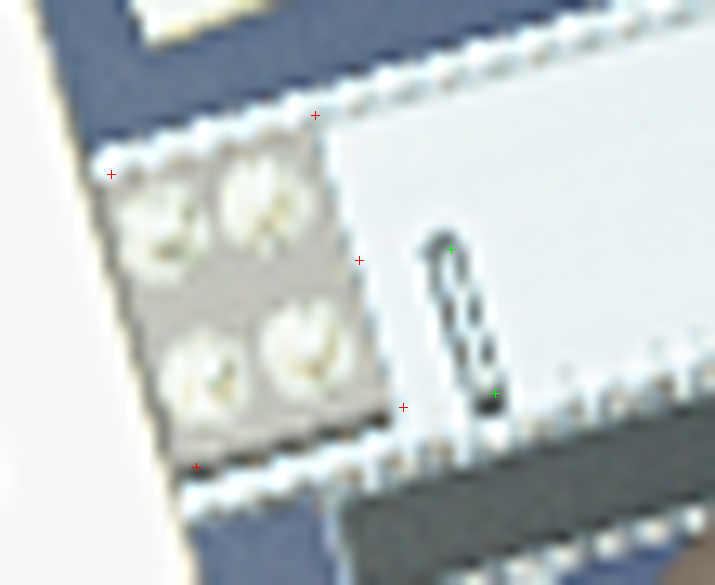

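View pics/o19s.png

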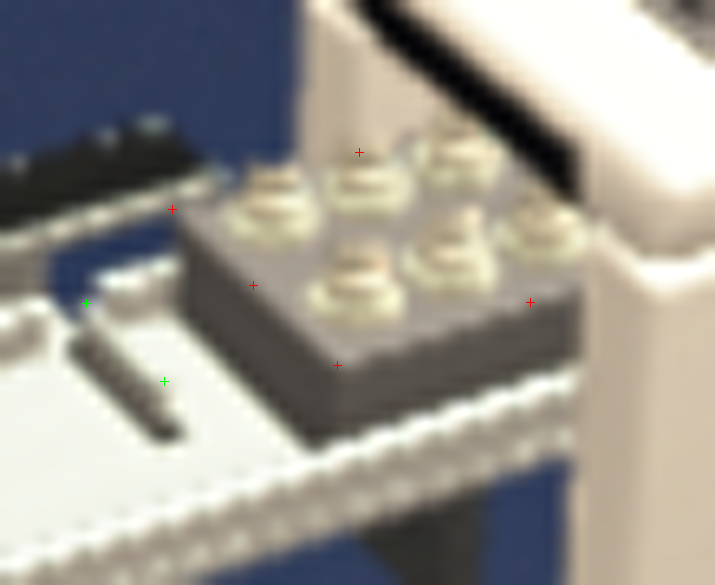

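Run:
```python
from c import *
d,f=cam('top'); g=np.mean([env.get_image('top')['img'].astype(float) for _ in range(4)],0).mean(2)
# rack rear edge: along chute x at several y, half-level crossing between rack grey and deck white, at z=.084
def prof(y,xs,z):
    m=np.array([proj(d,f,w(x,y,z)) for x in xs],np.float32)
    return cv2.remap(g.astype(np.float32),m[:,0][None],m[:,1][None],cv2.INTER_LINEAR)[0]
xs=np.arange(.012,.044,.0005)
Y=[];X=[]
for y in np.arange(-.034,.035,.004):
    p=prof(y,xs,.084); k=np.argmin(np.gradient(cv2.GaussianBlur(p[None],(9,1),2)[0]))
    lo=p[-8:].mean();hi=p[:8].mean();h=(lo+hi)/2
    i=np.where(p<h)[0]; Y.append(y);X.append(xs[i[0]] if len(i) else np.nan)
print(np.c_[np.array(Y)*1e3,np.array(X)*1e3].round(1).tolist())
print(np.degrees(np.arctan(np.polyfit(Y,X,1)[0])),np.median(X)*1e3)
# hood front edge z=.141, seen against deck
# chute side line: wall/outside far edge, y profile
Z=[];Q=[]
ys=np.arange(-.065,-.035,.0005)
for x in np.arange(-.1,.08,.01):
    m=np.array([proj(d,f,w(x,yy,.064)) for yy in ys],np.float32)
    p=cv2.remap(g.astype(np.float32),m[:,0][None],m[:,1][None],cv2.INTER_LINEAR)[0]
    h=(p[:8].mean()+p.max())/2; i=np.where(p>h)[0][0]; Z.append(x);Q.append(ys[i])
print('wall',np.degrees(np.arctan(np.polyfit(Z,Q,1)[0])),np.median(Q)*1e3)
```

```text
[[-34.0, 24.5], [-30.0, 24.0], [-26.0, 12.0], [-22.0, 24.5], [-18.0, 25.0], [-14.0, 26.0], [-10.0, 26.5], [-6.0, 25.5], [-2.0, 26.5], [2.0, 25.5], [6.0, 25.0], [10.0, 25.5], [14.0, 14.5], [18.0, 12.0], [22.0, 26.5], [26.0, 26.0], [30.0, 25.5], [34.0, 26.5]]
0.820355640648863 25.50000000000001
wall -0.0857366545764884 -50.99999999999999
```

```bash
python3 -c "
from station import env
print(env.hand_in()); print(env.get_obs()['time_s'])"
```

```text
the job is handed in; nothing more can be done
None
the job is handed in; nothing more can be done
```

The rack is home under the hood, the gate is up again behind it, and the job is handed in at about 19.5 s on the robot's clock.

**What I did:** With the jaws 54 mm apart across the chute, one fingertip pressed the plate down about 17 mm (roughly 0.2 rad, 4–5.5 N). The other finger pushed the rack along the channel at about 30 mm/s. The push force stayed at 6–7 N the whole way, with no bump or catch at the gate. At the stop it rose to 13.7 N and the rack moved no further. I backed off 2 mm, lifted slowly so the plate came up with the finger, and moved the arm clear.

**Last checks:**
- **Rack position:** its rear face measures 25.5 mm past the gate, against the 25 mm expected.
- **Gate and dies:** the gate blade is standing behind the rack. Before the arm came clear I could see all six dies standing in the scene picture.
- **Bystanders:** the jar and the jaw model next to it are where they were. I did not measure the bur block, cup, bottle, spatula or second jaw model again.
- **Robot:** the force reading is about zero and the gripper is clear of everything.

**What disagreed:**
- **Fingertip height:** the fingertips stood about 36–40 mm higher than the reported tool position and the stated 19 mm imply. Both the scene camera and the first contact with the plate showed this, so I set the height by contact and force.
- **Scene camera:** it was 1–2 pixels off in places.
- **Rack angle:** the top view suggests the rack may be turned by about 1°. A rougher hand-picked reading said 3–5°. I judged this to be mostly measuring error and left the rack as it was.

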